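# Brush out the sample tumbler

### The arm

A 7-joint arm with a two-finger parallel gripper is mounted at the origin on the work surface. World frame = base frame: x ahead of the robot, y to its left, z up, the work surface at z = 0. Lengths are in m, angles in rad, forces in N, time in s.
With the tool pointing down it reaches from about 0.35 to 0.9 m from the base axis. Payload 19.9 kg.
Tool frame: the origin (TCP) lies on the centre line of the jaws, within the pads' length; the fingertips stand 17 mm ahead of it and the grasp point (between the pads) lies 2 mm behind it; z points along the fingers, y is the line along which they close (so a half turn about z gives the same grasp; the last joint's range is limited). The gripper opens to 94 mm and grips with 3 to 60 N. Pads are 16 mm wide; open, the fingers measure 119 mm over their backs; the gripper's body (75 mm by 177 mm) begins 78 mm behind the grasp point.
Start: joints at [1.145, 0.417, -0.01, 1.614, 0.005, 1.111, -0.053], TCP at [0.234, -0.58, 0.222] pointing down, gripper open.
Joint ranges: [-2.81, 2.81], [-0.39, 2.02], [-1.27, 1.25], [0.06, 2.57], [-1.19, 4.33], [0.19, 2], [-2.82, 2.82]. Speed limits (rad/s): [1.89, 1.89, 2.39, 2.39, 3.01, 3.01, 3.01].

### API

Orientations are given as a 3x3 rotation matrix whose columns are the frame's x, y, z axes.
In Python, from cell import read_state, snapshot, camera_model, sign_off gives the robot as it stands.
- The arm moves only by the shell command python3 -m jog 'ROWS'. ROWS is a JSON object whose one key "plan" holds a list that holds one entry, the list of rows, each a list of 7 numbers: the turn, a rotation vector about the tool's x, y, z in degrees, then the shift along the tool's x, y, z in mm, then the finger opening in mm, from 0 to 94. In form: {"plan": [[[wx, wy, wz, dx, dy, dz, fingers], ...]]}. A call has 1 to 20 rows; each row is the pose to reach, as a shift and turn from the pose commanded when the call began, along the tool's axes at that moment; what a row does not reach only later rows make up. A row lasts 1/10 s, in which the tool goes at most 50 mm and 8.59 degrees, less where a joint would pass 70% of its speed; a pose out of reach is approached as far as the arm can. A call with a gripper value outside its range is refused whole. The fingers move at their own pace and stop on an object; the grip force is fixed at half the most. Time passes only in rows, so rows that repeat a pose let the fingers close. It gives the time, the measured TCP pose, the force, the opening and the grip force at its end, in the units of the state.
- read_state(): the state, without advancing time (a new reading comes with each control period).
- snapshot(name): name is "scene" or "side" or "wrist"; returns the picture (384x512x3 uint8, red, green, blue); there is no depth.
- camera_model(name): a dict with "vfov" (degrees; the focal length in pixels is half the picture's height over the tangent of half this angle, whatever the lens; pixels are square), "cx", "cy" (the principal point, pixels), "k1" (the pictures are not rectified: a ray, as slopes to the right and down, at radius r is drawn at 1 + k1 r^2 times it, then the intrinsics apply), "R" (3x3) and "t" (3): a world point X has camera coordinates R X + t. Camera axes: x right, y down, z forward; pixel columns grow to the right and rows downward; lengths in m; the calibration is good to about 2 mm. A picture is of the moment at which its call begins: read the wrist's pose just before it. camera_model takes no time and is no camera call; for the wrist camera it gives the pose at the moment of the call.
- sign_off(): hands the job in; it is judged then, once.
The state is a dict: "t": time; "joints": joint angles; "qd": joint speeds; "effort": joint torques, N m; "ee_pos": TCP position; "tool_rot": TCP orientation; "ft_force": force on the tool from outside, world axes, zero at the start; "moment": the same for the moment, N m; "finger_gap": finger opening in m; "grip_force": force on a finger pad.
Only numpy, scipy, OpenCV 4.12 (cv2) and the standard library are available. Lean on these libraries where they do the work, as an engineer would, in place of code of your own. Each camera call takes 0.05 s, during which the arm holds its last target. There are 200 camera calls.

### The job

On the souvenir shop's counter a bottle brush stands in one of the two tumblers: take it by its wooden handle and scrub that tumbler inside with two full strokes, each about 40 mm up and then back down to the bottom. Then draw the brush right out, tip it over so that it lies nearer to level than upright, and finish still holding it like that, at rest, with its bristles over the middle of the wooden tray and at least a hand's breadth (80 mm) above it. Leave both tumblers and the dolls standing where they are.

Things in the scene. Friction and masses are not known exactly. Their poses are not given: they have to be found in the camera images.
- brush: Loose rigid bottle brush, 195 mm long, 50-100 g, standing free and upright on the inner floor of a tumbler, bristles down. Round about its own z axis, which runs from foot to handle top. Origin: centre of the foot. Along z: white bristle head 32 mm in diameter from 0 to 50 mm, steel stem 8 mm in diameter to 115 mm, wooden handle 18 mm in diameter to 195 mm.
- foot (a point): Centre of the brush's foot, same point as the brush's origin.
- bristles (a point): Middle of the bristle head, on the brush's axis 25 mm above the foot.
- grip (a point): Good place to grip, on the axis of the wooden handle, 165 mm from the foot and 30 mm below the handle's top. When the brush stands in the tumbler it is about 171 mm above the counter, 61 mm above the tumbler's rim.
- tumbler: The tumbler with the brush in it: loose straight white stoneware cup with a thin brown band round its foot, 0.6 kg, 70 mm outside diameter, 110 mm high, bore 60 mm in diameter, inner floor 6 mm above the counter (104 mm deep). Origin: centre of its underside, z up. The brush stands up to 8 mm off its axis.
- tray: Fixed square plywood tray, 170 x 170 mm, rim 25 mm high, wall 6 mm, lying on the counter. Origin: centre of its underside, x and y along its sides, z up.
- spare_tumbler: A second tumbler just like the first, empty; it stays where it is. Origin: centre of its underside.
- tall_doll: Turned wooden doll with a round head, about 123 mm high, foot 51 mm across. No part of the job: leave it standing where it is. Origin: centre of its underside, z up along its axis.
- short_doll: Turned wooden doll with a round head, about 96 mm high, foot 40 mm across. No part of the job: leave it standing where it is. Origin: centre of its underside, z up along its axis.
- egg_doll: White egg-shaped doll, 85 mm high, 72 mm across. No part of the job: leave it standing where it is. Origin: centre of its underside, z up along its axis.
Things that resemble listed ones, but are neither listed nor needed, are in the scene too. What is shaped like the egg_doll but green or purple is not meant.

How it is judged:
By the outcome, as a careful person would: the job done as asked, in the order asked, and still so for the second after the job is handed in, while the arm keeps its last pose, push and grip.
It also fails if it takes over 45 s, if anything falls off the work surface, if the arm or the gripper's body presses on something with over 40 N, if the wrist force passes 120 N, or if a joint passes its speed limit or range.

## Working session

There is one attempt and no reset: what is moved stays moved. The work goes in short steps, Python scripts to look and compute and a shell command to move; the robot and the scene stay as the last step left them, time stands still between calls to the robot, and variables do not carry over. Pictures are saved under pics/ and viewed, at most 10 in all, crops included, and the job is handed in when it is done.

```bash
mkdir -p pics
cat > h.py <<'E'
import numpy as np, cv2, json
from cell import read_state, snapshot, camera_model
def ray(m,u,v):
    f=192/np.tan(np.radians(m["vfov"])/2)
    d=np.array([(u-m["cx"])/f,(v-m["cy"])/f]); p=d.copy()
    for _ in range(20): p=d/(1+m["k1"]*(p@p))
    R=np.array(m["R"]);t=np.array(m["t"])
    o=-R.T@t; w=R.T@np.array([p[0],p[1],1]); return o,w/np.linalg.norm(w)
def plane(m,u,v,z):
    o,w=ray(m,u,v); return o+w*(z-o[2])/w[2]
def tri(r1,r2):
    (a,d),(b,e)=r1,r2
    s=np.linalg.lstsq(np.stack([d,-e],1),b-a,rcond=None)[0]
    p,q=a+s[0]*d,b+s[1]*e; return (p+q)/2,np.linalg.norm(p-q)
def proj(m,X):
    f=192/np.tan(np.radians(m["vfov"])/2)
    c=np.array(m["R"])@X+np.array(m["t"]); p=c[:2]/c[2]; p=p*(1+m["k1"]*(p@p))
    return p*f+[m["cx"],m["cy"]]
E
python3 - <<'E'
from h import *
s=read_state();print(s["t"],s["ee_pos"],np.round(s["tool_rot"],3),s["finger_gap"])
for n in("scene","side"):
    im=snapshot(n);np.save(f"pics/{n}.npy",im)
    cv2.imwrite(f"pics/{n}0.png",cv2.resize(im[:,:,::-1],(800,600)))
    m=camera_model(n);print(n,m["vfov"],m["k1"],-np.array(m["R"]).T@np.array(m["t"]),np.round(m["R"],2).tolist())
E
```

```text
0.0 [ 0.23386907 -0.57921941  0.22184504] [[ 0.927  0.374 -0.001]
 [ 0.374 -0.927  0.001]
 [-0.    -0.001 -1.   ]] 0.09381662137116245
scene 45.94471171123608 -0.01286117503690778 [ 1.36344838 -0.25631397  0.82993413] [[0.37, 0.93, -0.01], [0.63, -0.26, -0.74], [-0.69, 0.27, -0.68]]
side 49.713478476218626 -0.05019284470789309 [0.19414569 0.49676933 0.83027514] [[-0.75, -0.66, -0.02], [-0.46, 0.55, -0.7], [0.47, -0.51, -0.72]]
```

View pics/scene0.png

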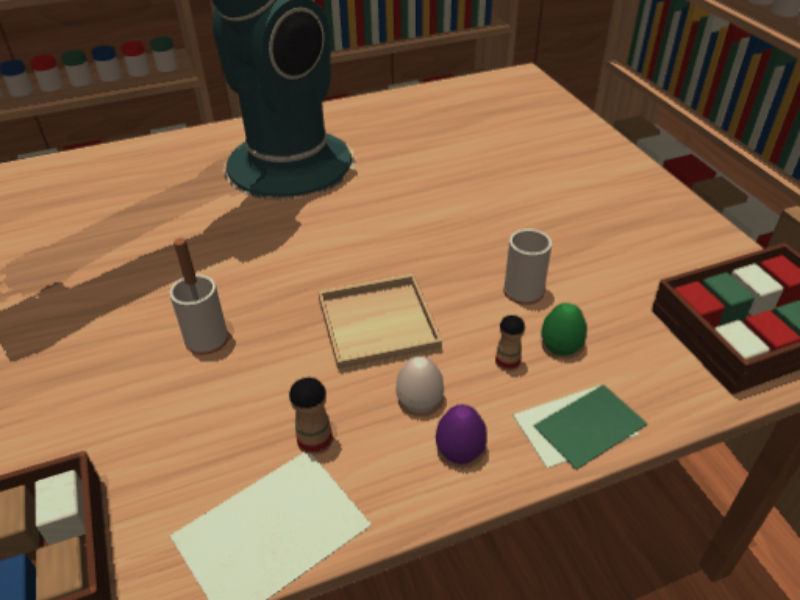

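View pics/side0.png

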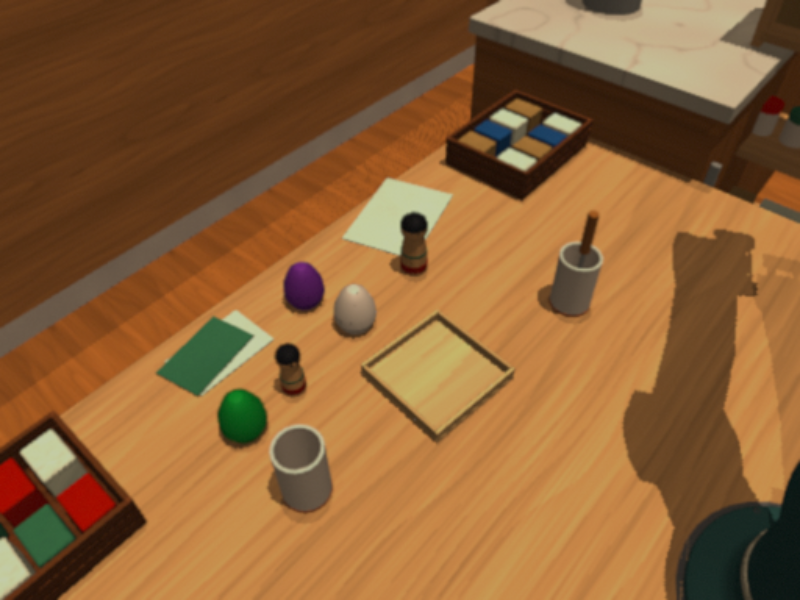

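The scene view shows the brush in the left tumbler (200,315), handle (185,260), and an empty spare tumbler at (527,265). The tray is at (380,320), the white egg at (420,385) and the tall doll at (312,415). In the side view the brush handle is at (590,232), its tumbler at (577,280), the tray at (437,375) and the spare tumbler at (302,468). The only candidates are the two tumblers, and only the left one holds a brush, so that is the one meant. I'll measure it and confirm in a crop.

```bash
cat > m1.py <<'E'
from h import *
S=0.64
rois={"scene":(105,148,120,190),"side":(362,130,390,172)} # x0,y0,x1,y1
rois={"scene":(108,145,135,195),"side":(365,130,390,175)}
tops={};ax={}
crops=[]
for n,(x0,y0,x1,y1) in rois.items():
    im=np.load(f"pics/{n}.npy"); 
    hsv=cv2.cvtColor(im,cv2.COLOR_RGB2HSV)[y0:y1,x0:x1]
    mk=((hsv[...,2]<150)&(hsv[...,1]>110)).astype(np.uint8)
    k,l,st,_=cv2.connectedComponentsWithStats(mk); i=1+np.argmax(st[1:,4]); v,u=np.nonzero(l==i); u=u+x0;v=v+y0
    rows=[(r,u[v==r].min(),u[v==r].max()) for r in range(v.min(),v.max()+1)]
    print(n,[(int(a),int(b),int(c)) for a,b,c in rows])
    m=camera_model(n); 
    good=[((b+c)/2,a) for a,b,c in rows[3:-3]]
    g=np.array(good); pc=np.polyfit(g[:,1],g[:,0],1); ax[n]=(pc,v.min(),v.max(),m)
    print(pc)
    cx,cy=(int(g[:,0].mean()),int(g[:,1].mean())); c=im[cy-40:cy+80,cx-50:cx+50]; crops.append(cv2.resize(c[:,:,::-1],None,fx=4,fy=4,interpolation=cv2.INTER_CUBIC))
cv2.imwrite("pics/crop1.png",np.hstack(crops))
# handle axis = intersection of the two viewing planes
N=[];O=[]
for n,(pc,a,b,m) in ax.items():
    o,d1=ray(m,np.polyval(pc,a),a);_,d2=ray(m,np.polyval(pc,b),b)
    nn=np.cross(d1,d2);nn/=np.linalg.norm(nn);N.append(nn);O.append(nn@o)
d=np.cross(*N);d/=np.linalg.norm(d);d*=np.sign(d[2]);print("axis dir",d)
for z in(.1,.171,.2): print(z,np.linalg.solve(np.array([N[0],N[1],[0,0,1]]),[O[0],O[1],z]))
P0=np.linalg.solve(np.array([N[0],N[1],[0,0,1]]),[O[0],O[1],.171])
for n,(pc,a,b,m) in ax.items():
    for q in(a,b): print(n,"row",q,"on axis:",tri(ray(m,np.polyval(pc,q),q),(P0,d)))
E
python3 m1.py
```

```text
scene [(145, 133, 134), (146, 132, 134), (147, 131, 134), (148, 130, 134), (149, 130, 134), (150, 127, 134), (151, 124, 134), (152, 122, 134), (153, 118, 134), (154, 117, 134), (155, 111, 134), (156, 111, 134), (157, 108, 134), (158, 108, 134), (159, 108, 134), (160, 108, 134), (161, 108, 134), (162, 108, 134), (163, 108, 134), (164, 108, 134), (165, 108, 134), (166, 108, 134), (167, 108, 134), (168, 108, 134), (169, 108, 134), (170, 108, 132), (171, 108, 131), (172, 108, 128), (173, 108, 125), (174, 108, 124), (175, 108, 124), (176, 108, 124), (177, 108, 124), (178, 108, 124), (179, 108, 125), (180, 108, 124), (181, 120, 123)]
[ -0.46149194 196.99737903]
side [(137, 376, 378), (138, 376, 382), (139, 376, 382), (140, 375, 382), (141, 375, 382), (142, 375, 382), (143, 375, 381), (144, 374, 381), (145, 374, 381), (146, 374, 381), (147, 374, 380), (148, 373, 380), (149, 373, 380), (150, 373, 380), (151, 373, 379), (152, 372, 379), (153, 372, 379), (154, 372, 378), (155, 372, 378), (156, 372, 378), (157, 371, 377), (158, 371, 377), (159, 371, 377), (160, 371, 377), (161, 371, 377), (162, 372, 376)]
[-2.56766917e-01  4.14711654e+02]
axis dir [-0.22153256  0.59769484  0.77050905]
0.1 [ 0.49225845 -0.30733588  0.1       ]
0.171 [ 0.47184491 -0.25226017  0.171     ]
0.2 [ 0.46350699 -0.22976446  0.2       ]
scene row 145 on axis: (array([ 0.46265776, -0.22747323,  0.2029537 ]), np.float64(4.783309287441108e-16))
scene row 181 on axis: (array([ 0.48408257, -0.28527736,  0.1284364 ]), np.float64(5.33167196845001e-16))
side row 137 on axis: (array([ 0.44201129, -0.17176907,  0.27476387]), np.float64(3.433175098891678e-16))
side row 162 on axis: (array([ 0.51709325, -0.37434019,  0.01362243]), np.float64(1.1102230246251565e-16))
```

View pics/crop1.png

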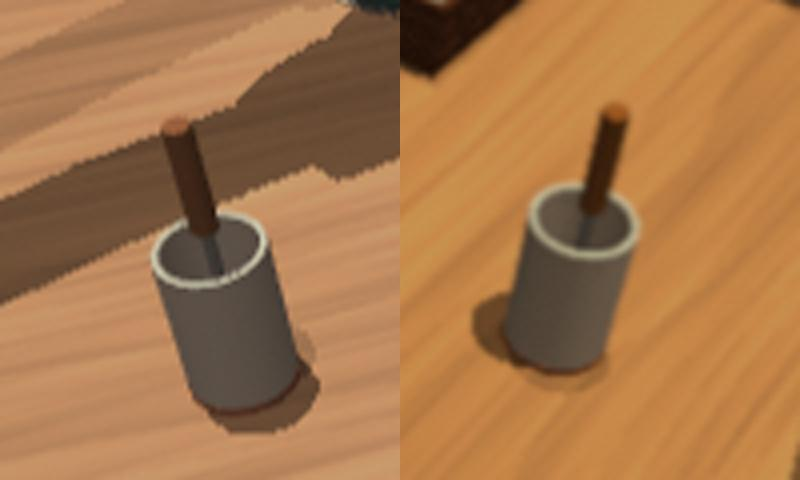

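The crop confirms it: the brush handle stands in a tumbler with a brown foot band. The arm's shadow leaked into the scene mask, so I'll tighten it, and also measure the rim and the tray.

```bash
sed -i 's/^    mk=.*/    mk=((hsv[...,2]<(90 if n=="scene" else 150))\&(hsv[...,1]>110)).astype(np.uint8)/' m1.py
cat >> m1.py <<'E'
print("--rim/tray")
rim={};tr={}
for n,c,tc in(("scene",(127,186),(243,206)),("side",(370,165),(280,240))):
    im=np.load(f"pics/{n}.npy"); hsv=cv2.cvtColor(im,cv2.COLOR_RGB2HSV)
    mk=(hsv[...,1]<75).astype(np.uint8)
    k,l,st,ce=cv2.connectedComponentsWithStats(mk)
    i=min((i for i in range(1,k) if st[i,4]>300),key=lambda i:np.hypot(*(ce[i]-c)))
    x,y,w,h,a=st[i]; 
    print(n,"cup",x,y,w,h,a, ce[i])
    m=camera_model(n)
    # bright rim ring inside upper part of the cup
    sub=(l==i)&(hsv[...,2]>135); sub[y+int(.45*h):]=0
    pts=np.argwhere(sub)[:,::-1].astype(np.float32); el=cv2.fitEllipse(cv2.convexHull(pts)); print("rim ellipse",el,len(pts)); rim[n]=ray(m,*el[0])
    P=np.array([plane(m,u,v,.11) for u,v in cv2.convexHull(pts)[:,0]]); print("rim on z=.11:",(P.max(0)+P.min(0))/2,P.max(0)-P.min(0))
    print("tray seed hsv",hsv[tc[1],tc[0]])
    for q in np.array(tc)+[[0,0]]: print("tray centre guess",plane(m,*q,.01))
print("rim tri",tri(rim["scene"],rim["side"]))
# tray outer rim-top corners by eye from the 800x600 views (far..): same order
sc=[(319,291),(413,278),(440,346),(340,367)]; si=[(513,374),(437,437),(362,370),(437,315)]
for a,b in zip(sc,si):
    print("corner",tri(ray(camera_model("scene"),a[0]*S,a[1]*S),ray(camera_model("side"),b[0]*S,b[1]*S)), plane(camera_model("scene"),a[0]*S,a[1]*S,.025))
for nm,p,z in(("tall head",(308,390),.11),("tall foot",(315,440),.0),("egg",(420,385),.04),("purple",(462,434),.04),("short",(510,360),0),("spare",(530,240),.11)):
    print(nm,plane(camera_model("scene"),p[0]*S,p[1]*S,z))
E
python3 m1.py
```

```text
scene [(155, 118, 119), (156, 117, 119), (157, 111, 119), (158, 112, 120), (159, 112, 120), (160, 112, 120), (161, 113, 120), (162, 113, 121), (163, 113, 121), (164, 114, 121), (165, 114, 121), (166, 114, 122), (167, 114, 122), (168, 115, 122), (169, 115, 123), (170, 115, 123), (171, 116, 123), (172, 116, 123), (173, 116, 124), (174, 117, 124), (175, 117, 124), (176, 117, 124), (177, 118, 124), (178, 118, 124), (179, 118, 125), (180, 119, 124), (181, 120, 123)]
[ 0.27532468 72.24545455]
side [(137, 376, 378), (138, 376, 382), (139, 376, 382), (140, 375, 382), (141, 375, 382), (142, 375, 382), (143, 375, 381), (144, 374, 381), (145, 374, 381), (146, 374, 381), (147, 374, 380), (148, 373, 380), (149, 373, 380), (150, 373, 380), (151, 373, 379), (152, 372, 379), (153, 372, 379), (154, 372, 378), (155, 372, 378), (156, 372, 378), (157, 371, 377), (158, 371, 377), (159, 371, 377), (160, 371, 377), (161, 371, 377), (162, 372, 376)]
[-2.56766917e-01  4.14711654e+02]
axis dir [-0.00171031  0.00527252  0.99998464]
0.1 [ 0.47712533 -0.26654158  0.1       ]
0.171 [ 0.4770039  -0.26616722  0.171
[... 1338 characters left out ...]
957859479498)) [ 0.46838748 -0.06708598  0.025     ]
corner (array([0.48247088, 0.09958054, 0.0115457 ]), np.float64(0.0019762300090828376)) [0.49769174 0.09443725 0.025     ]
corner (array([0.64877222, 0.0794734 , 0.00629402]), np.float64(0.0006854622448442969)) [0.66522016 0.07210925 0.025     ]
corner (array([ 0.63108041, -0.08482657,  0.00733146]), np.float64(0.003854517437384198)) [ 0.64828273 -0.08711318  0.025     ]
tall head [ 0.74685749 -0.15681475  0.11      ]
tall foot [ 0.74631793 -0.15791819  0.        ]
egg [0.73927969 0.00728838 0.04      ]
purple [0.84193786 0.02689714 0.04      ]
short [ 7.13471463e-01  1.72739790e-01 -1.11022302e-16]
spare [0.57317575 0.27288666 0.11      ]
```

The brush axis is vertical at (0.477,-0.266) and its top is near z 0.197, against 0.201 expected. The rim is centred at (0.485,-0.267) and measures 68 mm at z 0.11, so the brush is 8 mm off axis. All of this agrees with the text. Moving to a hover above the brush.

```bash
python3 -m jog '{"plan":[[[0,0,0,0,0,-50,94],[0,0,0,0,0,-98,94],[0,0,2,34,-20,-98,94],[0,0,5,68,-40,-98,94],[0,0,7,103,-60,-98,94],[0,0,9,137,-80,-98,94],[0,0,11,171,-100,-98,94],[0,0,13,205,-120,-98,94],[0,0,15,240,-140,-98,94],[0,0,18,274,-160,-98,94],[0,0,20,308,-180,-98,94],[0,0,22,342,-199,-98,94],[0,0,22,342,-199,-98,94],[0,0,22,342,-199,-98,94],[0,0,22,342,-199,-98,94],[0,0,22,342,-199,-98,94]]]}'
python3 - <<'E'
from h import *
s=read_state();print(s["t"],s["ee_pos"],np.round(s["tool_rot"],3).tolist(),np.round(s["joints"],3))
m=camera_model("wrist");im=snapshot("wrist");np.save("pics/w1.npy",im);cv2.imwrite("pics/w1.png",im[:,:,::-1])
for z in(.201,.11,0):print(z,proj(m,np.array([.477,-.266,z])))
E
```

```text
t: 1.7
ee_pos: [0.4759, -0.268, 0.3204]
tool_rot: [[1.0, -0.002, -0.0], [-0.002, -1.0, -0.0], [-0.0, 0.0, -1.0]]
ft_force: [1.1, 0.8, 0.5]
finger_gap: 0.0942
grip_force: 0.0
1.7 [ 0.47589836 -0.26801757  0.32036547] [[1.0, -0.002, -0.0], [-0.002, -1.0, -0.0], [-0.0, 0.0, -1.0]] [ 0.625  0.204 -0.197  1.68   0.042  1.262 -1.154]
0.201 [245.51856443 188.77814343]
0.11 [246.32842364 168.86662591]
0 [246.91665653 154.4262522 ]
```

View pics/w1.png

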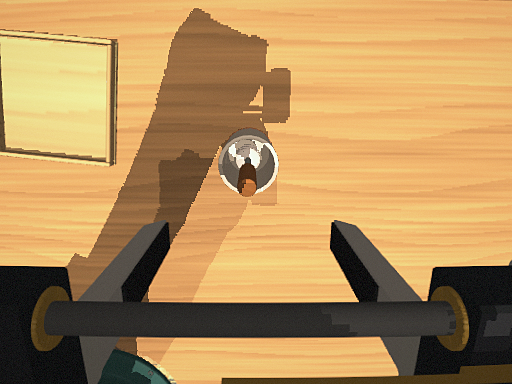

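The wrist view shows the handle top at about (247,188), against a predicted (245.5,189), so they agree within 1 mm. The tray is at the left, with its right edge near column 112. Descending and closing.

```bash
python3 -m jog '{"plan":[[[0,0,0,1,-1,30,94],[0,0,0,1,-1,60,94],[0,0,0,1,-1,90,94],[0,0,0,1,-1,120,94],[0,0,0,1,-1,140,94],[0,0,0,1,-1,151,94],[0,0,0,1,-1,151,94],[0,0,0,1,-1,151,94],[0,0,0,1,-1,151,0],[0,0,0,1,-1,151,0],[0,0,0,1,-1,151,0],[0,0,0,1,-1,151,0],[0,0,0,1,-1,151,0],[0,0,0,1,-1,151,0],[0,0,0,1,-1,151,0],[0,0,0,1,-1,151,0],[0,0,0,1,-1,151,0],[0,0,0,1,-1,151,0]]]}'
```

```text
t: 3.55
ee_pos: [0.4776, -0.2659, 0.1694]
tool_rot: [[1.0, -0.0, -0.0], [-0.0, -1.0, 0.0], [-0.0, -0.0, -1.0]]
ft_force: [0.3, 0.2, -0.8]
finger_gap: 0.0178
grip_force: 28.9
```

```bash
python3 -m jog '{"plan":[[[0,0,0,0,0,-10,0],[0,0,0,0,0,-20,0],[0,0,0,0,0,-30,0],[0,0,0,0,0,-41,0],[0,0,0,0,0,-41,0],[0,0,0,0,0,-41,0],[0,0,0,0,0,-41,0]]]}'
python3 -m jog '{"plan":[[[0,0,0,0,0,10,0],[0,0,0,0,0,20,0],[0,0,0,0,0,30,0],[0,0,0,0,0,38,0],[0,0,0,0,0,41,0],[0,0,0,0,0,41,0],[0,0,0,0,0,41,0],[0,0,0,0,0,41,0]]]}'
```

```text
t: 4.25
ee_pos: [0.4774, -0.2658, 0.21]
tool_rot: [[1.0, -0.0, -0.001], [-0.0, -1.0, 0.0], [-0.001, -0.0, -1.0]]
ft_force: [-0.1, -0.1, -0.2]
finger_gap: 0.018
grip_force: 30.0
t: 5.05
ee_pos: [0.4776, -0.2659, 0.1693]
tool_rot: [[1.0, -0.0, -0.0], [-0.0, -1.0, 0.0], [-0.0, -0.0, -1.0]]
ft_force: [-0.1, 0.1, -0.5]
finger_gap: 0.0173
grip_force: 30.0
```

```bash
python3 -m jog '{"plan":[[[0,0,0,0,0,-10,0],[0,0,0,0,0,-20,0],[0,0,0,0,0,-30,0],[0,0,0,0,0,-41,0],[0,0,0,0,0,-41,0],[0,0,0,0,0,-41,0],[0,0,0,0,0,-41,0],[0,0,0,0,0,-30,0],[0,0,0,0,0,-20,0],[0,0,0,0,0,-10,0],[0,0,0,0,0,-3,0],[0,0,0,0,0,0,0],[0,0,0,0,0,0,0],[0,0,0,0,0,0,0],[0,0,0,0,0,0,0]]]}'
python3 - <<'E'
from h import *
s=read_state()
im=snapshot("side");cv2.imwrite("pics/s2.png",cv2.resize(im[60:252,250:506,::-1],(768,576),interpolation=cv2.INTER_CUBIC))
E
```

```text
t: 6.55
ee_pos: [0.4776, -0.2659, 0.1693]
tool_rot: [[1.0, -0.0, -0.0], [-0.0, -1.0, 0.0], [-0.0, -0.0, -1.0]]
ft_force: [0.0, -0.3, -0.9]
finger_gap: 0.0174
grip_force: 30.0
```

View pics/s2.png

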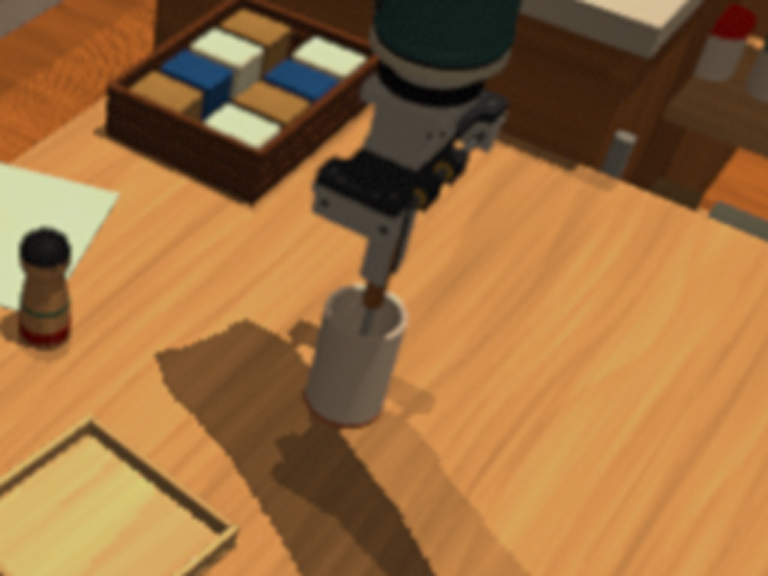

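The fingers hold the handle above the rim at about (373,295), and the tumbler is upright with the brush down inside. Drawing it straight out, then measuring the tray.

```bash
python3 -m jog '{"plan":[[[0,0,0,0,0,-15,0],[0,0,0,0,0,-30,0],[0,0,0,0,0,-45,0],[0,0,0,0,0,-60,0],[0,0,0,0,0,-75,0],[0,0,0,0,0,-90,0],[0,0,0,0,0,-105,0],[0,0,0,0,0,-120,0],[0,0,0,0,0,-140,0],[0,0,0,0,0,-160,0],[0,0,0,0,0,-180,0],[0,0,0,0,0,-190,0],[0,0,0,0,0,-190,0],[0,0,0,0,0,-190,0]]]}'
python3 - <<'E'
from h import *
s=read_state();print(s["joints"])
C={}
for n,(x,y) in(("scene",(243,206)),("side",(280,240))):
    im=np.load(f"pics/{n}.npy");hsv=cv2.cvtColor(im,cv2.COLOR_RGB2HSV);m=camera_model(n)
    print(hsv[y,x],hsv[y+60,x])
    mk=((hsv[...,0]>=20)&(hsv[...,0]<=30)&(hsv[...,2]>60)&(hsv[...,1]>60)).astype(np.uint8)
    mk=cv2.morphologyEx(mk,cv2.MORPH_OPEN,np.ones((3,3),np.uint8))
    k,l,st,ce=cv2.connectedComponentsWithStats(mk);i=l[y,x];print(n,st[i])
    h=cv2.convexHull(np.argwhere(l==i)[:,::-1].astype(np.int32))
    q=cv2.approxPolyN(h,4)[0].astype(float);q=q[np.argsort(np.arctan2(*(q-q.mean(0)).T))];print(np.round(q).tolist())
    for z in(0.004,.025):
        P=np.array([plane(m,u,v,z)[:2] for u,v in q]);print(z,np.round(P,3).tolist(),"sides",np.round(np.linalg.norm(P-np.roll(P,1,0),axis=1),3),"ctr",P.mean(0))
E
```

```text
t: 8.0
ee_pos: [0.4774, -0.2659, 0.3586]
tool_rot: [[1.0, -0.0, -0.001], [-0.0, -1.0, 0.0], [-0.001, -0.0, -1.0]]
ft_force: [0.5, -0.1, -0.7]
finger_gap: 0.0179
grip_force: 30.0
[ 0.62286205  0.18437283 -0.19961186  1.618962    0.03727035  1.342848
 -1.152869  ]
[ 23  90 203] [ 14 127 199]
scene [213 197  61  24 749]
[[212.0, 210.0], [216.0, 221.0], [275.0, 208.0], [267.0, 194.0]]
0.004 [[0.542, -0.07], [0.583, -0.072], [0.596, 0.084], [0.539, 0.085]] sides [0.155 0.042 0.157 0.057] ctr [0.56507687 0.0069565 ]
0.025 [[0.563, -0.074], [0.603, -0.077], [0.616, 0.076], [0.56, 0.077]] sides [0.151 0.041 0.153 0.056] ctr [5.85376066e-01 2.62645878e-04]
[ 23 126 199] [ 15 164 197]
side [ 239  207   63   53 1698]
[[237.0, 236.0], [265.0, 262.0], [304.0, 223.0], [279.0, 205.0]]
0.004 [[0.642, 0.068], [0.54, 0.081], [0.54, -0.073], [0.626, -0.079]] sides [0.147 0.102 0.153 0.086] ctr [ 0.58699649 -0.0007521 ]
0.025 [[0.63, 0.079], [0.532, 0.091], [0.531, -0.058], [0.615, -0.064]] sides [0.143 0.099 0.149 0.084] ctr [0.57701209 0.01189254]
```

The tray masks are only partial because of the plank grain, but they give a centre near (0.56,0.007). I'll move across, start tilting about tool x to test the reach, then refine.

```bash
python3 -m jog '{"plan":[[[0,0,0,10,-18,5,0],[0,0,0,20,-36,10,0],[0,0,0,30,-54,15,0],[0,0,0,40,-72,20,0],[0,0,0,50,-90,25,0],[0,0,0,60,-108,30,0],[0,0,0,70,-126,35,0],[0,0,0,81,-143,40,0],[0,0,0,81,-143,40,0],[0,0,0,81,-143,40,0]]]}'
python3 -m jog '{"plan":[[[5,0,0,0,0,0,0],[10,0,0,0,0,0,0],[15,0,0,0,0,0,0],[20,0,0,0,0,0,0],[25,0,0,0,0,0,0],[30,0,0,0,0,0,0],[35,0,0,0,0,0,0],[40,0,0,0,0,0,0],[45,0,0,0,0,0,0],[45,0,0,0,0,0,0],[45,0,0,0,0,0,0]]]}'
python3 -c "
from h import *
print(np.round(read_state()['joints'],2))"
```

```text
t: 9.0
ee_pos: [0.5583, -0.123, 0.3184]
tool_rot: [[1.0, 0.0, -0.002], [0.0, -1.0, 0.0], [-0.002, -0.0, -1.0]]
ft_force: [-0.4, -0.3, -0.2]
finger_gap: 0.0174
grip_force: 30.0
t: 10.1
ee_pos: [0.5585, -0.1237, 0.319]
tool_rot: [[1.0, -0.001, 0.001], [-0.001, -0.709, 0.706], [-0.0, -0.706, -0.709]]
ft_force: [0.3, -0.9, -1.1]
finger_gap: 0.0177
grip_force: 30.0
[ 0.76  0.5  -0.35  1.51 -0.54  1.53 -1.03]
```

```bash
python3 -m jog '{"plan":[[[5,0,0,0,0,0,0],[10,0,0,0,0,0,0],[15,0,0,0,0,0,0],[20,0,0,0,0,0,0],[25,0,0,0,0,0,0],[27,0,0,0,0,0,0],[27,0,0,0,0,0,0],[27,0,0,0,0,0,0],[27,0,0,0,0,0,0]]]}'
python3 - <<'E'
from h import *
s=read_state();print(np.round(s['joints'],2)); z=np.array(s['tool_rot'])[:,2]; p=np.array(s['ee_pos']); print("bristles",p+.138*z,"tilt",np.degrees(np.arccos(-z[2])))
B=p+.138*z
a=snapshot("side");b=snapshot("scene");np.save("pics/side3.npy",a);np.save("pics/scene3.npy",b)
for n in("scene","side"): print(n,proj(camera_model(n),B))
# left: initial tray crops x6 ; right: now
im=np.load("pics/scene.npy")[170:240,196:290];cv2.imwrite("pics/tray1.png",cv2.resize(im[:,:,::-1],None,fx=8,fy=8,interpolation=cv2.INTER_CUBIC))
im=np.load("pics/side.npy")[195:285,225:335];cv2.imwrite("pics/tray2.png",cv2.resize(im[:,:,::-1],None,fx=6,fy=6,interpolation=cv2.INTER_CUBIC))
cv2.imwrite("pics/scene3.png",cv2.resize(b[:,:,::-1],(800,600)))
E
```

```text
t: 11.0
ee_pos: [0.5589, -0.1224, 0.3203]
tool_rot: [[1.0, 0.002, -0.0], [0.001, -0.312, 0.95], [0.001, -0.95, -0.312]]
ft_force: [-0.7, -0.1, -1.2]
finger_gap: 0.0177
grip_force: 30.0
[ 0.88  0.71 -0.42  1.48 -0.78  1.71 -0.92]
bristles [0.55884493 0.0087258  0.27728296] tilt 71.83110088902815
scene [238.56096787 117.50258119]
side [281.71179165 156.28004413]
```

View pics/tray1.png

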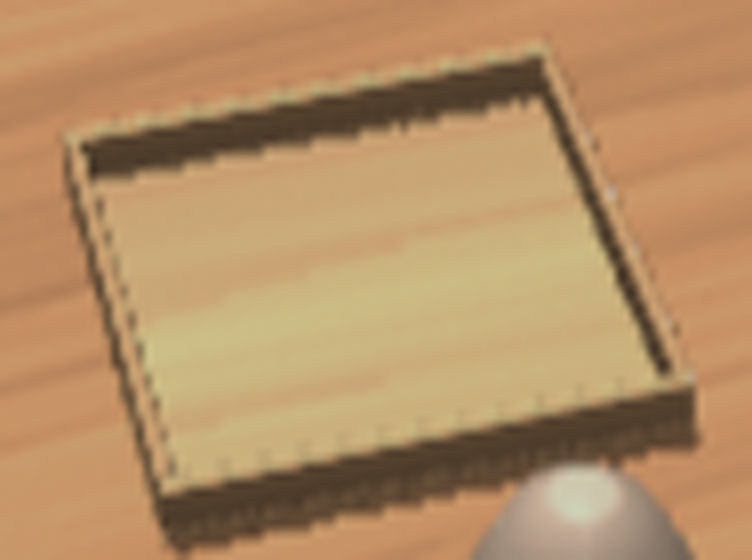

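View pics/tray2.png

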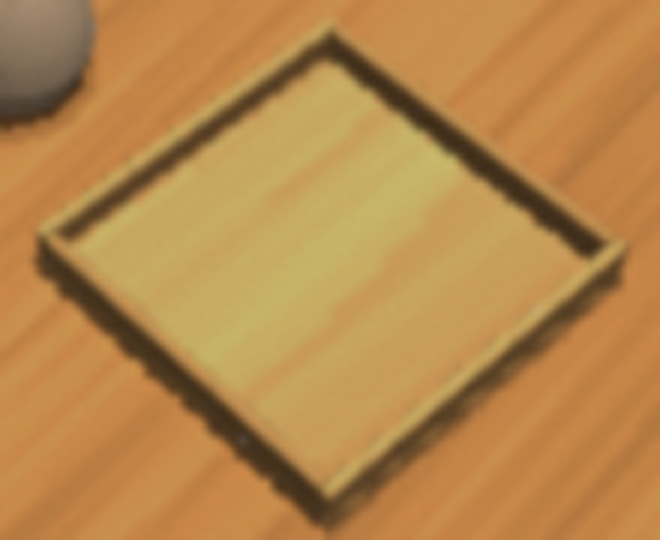

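View pics/scene3.png

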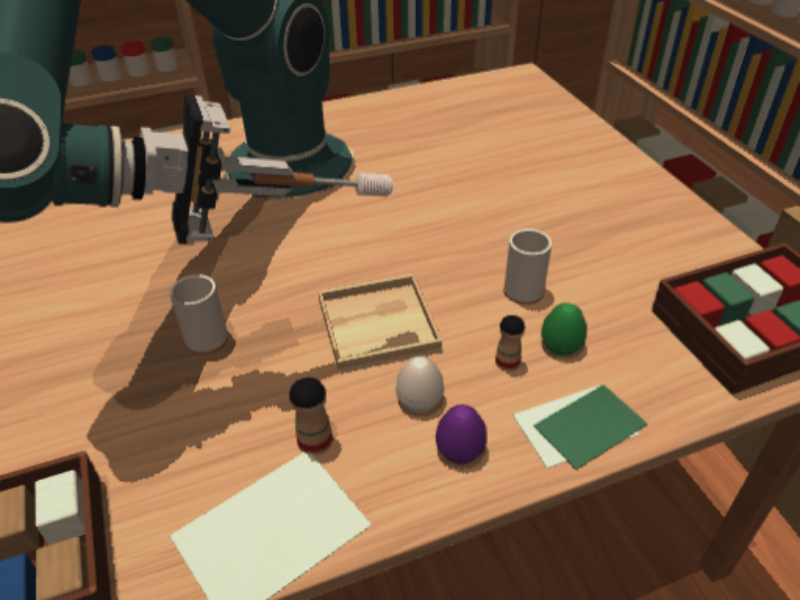

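The scene view shows the brush tipped over with its bristles at (375,185), as predicted, and both tumblers and all the dolls standing. The crops give clear rim-top corners: (68,135), (545,45), (690,380), (165,490) in the scene crop, and (620,245), (327,492), (42,235), (330,32) in the side crop.

Run:
```python
from h import *
a=np.array([(68,135),(545,45),(690,380),(165,490)])/8+[196,170]
b=np.array([(620,245),(327,492),(42,235),(330,32)])/6+[225,195]
P=[]
for p,q in zip(a,b):
    X,g=tri(ray(camera_model("scene"),*p),ray(camera_model("side"),*q));P.append(X);print(X.round(4),round(g,4))
P=np.array(P);print("centre",P.mean(0),np.linalg.norm(P-np.roll(P,1,0),axis=1))
# bristle head from both current views (white blob near prediction) 
r=[]
for n,c in(("scene",(239,117)),("side",(282,156))):
    im=np.load(f"pics/{n}3.npy");h=cv2.cvtColor(im,cv2.COLOR_RGB2HSV);y0,x0=c[1]-20,c[0]-20
    s=h[y0:y0+40,x0:x0+40];mk=((s[...,1]<60)&(s[...,2]>130)).astype(np.uint8)
    k,l,st,ce=cv2.connectedComponentsWithStats(mk);i=1+np.argmax(st[1:,4]);print(n,st[i],ce[i]+[x0,y0]);r.append(ray(camera_model(n),*(ce[i]+[x0,y0])))
print("bristles",tri(*r))
# tumbler moved?
for n,(x0,y0,x1,y1) in{"scene":(105,190,150,230),"side":(350,170,390,205)}.items():
    A,B=[cv2.cvtColor(np.load(f"pics/{n}{k}.npy"),cv2.COLOR_RGB2HSV)[y0:y1,x0:x1,1]<75 for k in("","3")]
    print(n,"cup centroid before/after",np.argwhere(A).mean(0),np.argwhere(B).mean(0))
```

```text
[ 0.4653 -0.0665  0.0204] 0.0017
[0.4836 0.0988 0.0209] 0.0014
[0.6472 0.0805 0.0189] 0.0028
[ 0.628  -0.0841  0.0162] 0.0008
centre [0.55601918 0.00718358 0.01910414] [0.16362338 0.16632246 0.16460318 0.1657474 ]
scene [  0  14  32  11 200] [238.02 115.79]
side [ 6  0 14 16 77] [275.09090909 140.03896104]
bristles (array([ 0.58408237, -0.00072744,  0.29925211]), np.float64(0.00023271532977560218))
scene cup centroid before/after [15.54855923 22.98399146] [15.61985216 22.9904963 ]
side cup centroid before/after [ 1.59459459 22.85135135] [ 2.11864407 20.61016949]
```

Run:
```python
from h import *
im=np.load("pics/side3.npy").copy();cv2.circle(im,(282,156),2,(255,0,0),1)
cv2.imwrite("pics/side3.png",cv2.resize(im[:,:,::-1],(800,600)))
```

```text
(no output)
```

View pics/side3.png

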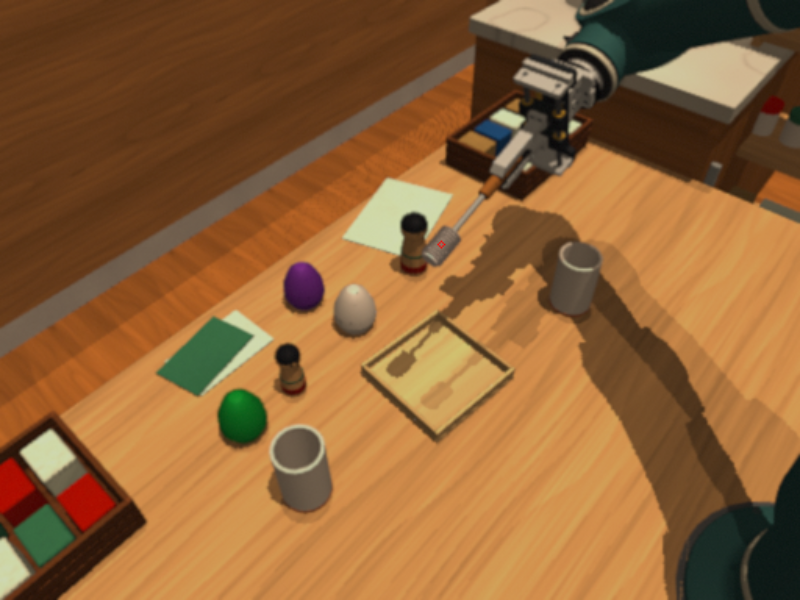

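The bristle head sits exactly at the predicted mark (441,244) in the side view, so the brush has not slipped, and everything is still standing in place. I'll centre it the last 3 mm, let it settle and hand in.

```bash
python3 -m jog '{"plan":[[[0,0,0,-3,0,-2,0],[0,0,0,-3,0,-2,0],[0,0,0,-3,0,-2,0],[0,0,0,-3,0,-2,0],[0,0,0,-3,0,-2,0],[0,0,0,-3,0,-2,0],[0,0,0,-3,0,-2,0],[0,0,0,-3,0,-2,0]]]}' && python3 -c "
from cell import *
s=read_state();print(max(abs(x) for x in s['qd']));print(sign_off())"
```

```text
t: 11.9
ee_pos: [0.5557, -0.1248, 0.32]
tool_rot: [[1.0, -0.0, 0.0], [-0.0, -0.309, 0.951], [-0.0, -0.951, -0.309]]
ft_force: [-0.4, -0.6, -0.3]
finger_gap: 0.0176
grip_force: 30.0
0.0020106077054967515
the job is handed in; nothing more can be done
None
```

The job is handed in at 11.9 s: I scrubbed the tumbler with two 41 mm strokes, drew the brush out, and held it at rest tipped 72° from upright, bristles about 0.25 m above the middle of the tray, with both tumblers and the dolls still standing in the last pictures.

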